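# Lever open the photometer's filter cover

## Robot

A 6-joint arm with a two-finger parallel gripper is mounted at the origin on a cart in front of the work surface, level with it; the furniture and walls round the work are solid. World frame = base frame: x ahead of the robot, y to its left, z up, the work surface at z = 0. Lengths are in m, angles in rad, forces in N, time in s.
With the tool pointing down it reaches from about 0.325 to 0.775 m from the base axis. Payload 9.3 kg.
Tool frame: the origin (TCP) lies at the very end of the fingers, on their centre line; the grasp point (between the pads) lies 19 mm behind it (r.tcp_to_grasp is the distance from the TCP to the grasp point, in m); y points along the fingers, x is the direction in which the jaws open and shut, and the axes are right-handed (so a half turn about y gives the same grasp; the last joint's range is limited). The gripper opens to 85 mm and grips with 20 to 120 N. Pads are 22 mm wide; open, the fingers measure 114 mm over their backs; the gripper's body (76 mm by 85 mm) begins 54 mm behind the grasp point. The pads swing forward as they close: fully open they stand 13 mm farther back than shut.
Start: joints at [1.136, 0.259, 0.021, 1.334, 0, 1.418], TCP at [0.153, 0.528, 0.231] pointing down, gripper open.
Joint ranges: [-3.04, 3.04], [-0.91, 1.82], [-1.04, 1.36], [-1.92, 1.95], [-1.52, 1.45], [-3.14, 3.14]. Speed limits (rad/s): [2.22, 2.22, 2.79, 3.14, 3.14, 3.14].

## Interface

Orientations are given as a 3x3 rotation matrix whose columns are the frame's x, y, z axes.
In Python, from plant import r, eyes, job gives the robot as it stands.
- The arm moves only by the tool apply_moves, never from a script. Its argument "plan" is a list of rows, each a list of 3 entries, a list of its own where there are three numbers: the turn, a rotation vector about the tool's x, y, z in rad, then the shift along the tool's x, y, z in mm, then the opening in per cent of the stroke, from 0 (shut) to 100 (fully open). In form: [[[wx, wy, wz], [tx, ty, tz], fingers], ...]. A call has 1 to 20 rows; each row is the pose to reach, as a shift and turn from the pose commanded when the call began, along the tool's axes at that moment; what a row does not reach only later rows make up. A row lasts 1/10 s, in which the tool goes at most 50 mm and 8.59 degrees, less where a joint would pass 70% of its speed; a pose out of reach is approached as far as the arm can. A call with a gripper value outside its range is refused whole. The fingers move at their own pace and stop on an object; "force" is the grip in N (left out, the last holds). Time passes only in rows, so rows that repeat a pose let the fingers close. It gives the time, the measured TCP pose, the force and the opening at its end, in the units of the state.
- r.get_obs(): the state, without advancing time (a new reading comes with each control period).
- eyes.camera(name): name is "side" or "top"; returns (picture, depth): 384x512x3 uint8, red, green, blue; 384x512 float32, m along the optical axis (not along the pixel's ray), 0 where there is no reading.
- eyes.get_calibration(name): a dict with "mtx" (3x3 intrinsics, pixels), "R" (3x3) and "t" (3): a world point X has camera coordinates R X + t. Camera axes: x right, y down, z forward; pixel columns grow to the right and rows downward; lengths in m; the calibration is good to about 2 mm. A picture is of the moment at which its call begins. get_calibration takes no time and is no camera call.
- job.finish_job(): hands the job in, once; it reports no verdict.
The state is a dict: "clock": time; "joints": joint angles; "joint_velocities": joint speeds; "effort": joint torques, N m; "position": TCP position; "ee_rot": TCP orientation; "ft_force": force on the tool from outside, world axes, zero at the start; "ft_torque": the same for the moment, N m; "grip_width": finger opening in m.
Only numpy, scipy, OpenCV 4.12 (cv2) and the standard library are available. Lean on these libraries where they do the work, as an engineer would, in place of code of your own. Each camera call takes 0.05 s, during which the arm holds its last target.

## Task

Take the flat spatula from its rest and slide its blade in under the lower edge of the shut hinged cover on the photometer's sloping face, keeping the blade in line with the slope. Then lever the cover up and swing it well open, about 70 degrees or more, with the spatula alone (the gripper must not touch the cover), and lay the spatula back in the two forks of its rest, leaving the cover standing open. Leave the bottle, the tip refill pack and the marker pen where they are.

Things in the scene. Friction and masses are not known exactly. Their poses are not given: they have to be found in the camera images.
- photometer: White bench instrument, 150 deep x 140 wide x 204 mm high, fixed to the worktop. Origin: centre of its underside. Its -x axis points out of the front, with a display; above that the front is a face raked back, rising towards +x at 35 degrees above level, 120 mm long; behind it a flat top.
- deck: The raked face. Origin: middle of its lower front edge, 133 mm above the worktop. x runs up the slope (35 degrees above level), y level along the edge, z square out of the face (up and to the front). From x = 0 to 40 mm it is a bare sill (z = 0); at x = 40 mm begins a grey rim 8 mm high and 90 mm wide, on which the cover lies.
- cover (a joint): Cover angle (rad): 0 shut, parallel to the slope; grows as its lower edge rises; stop at 1.9. Hinge axis: along deck y at deck x = 112, z = 10 mm. The cover is a grey plate 94 mm wide, 4 mm thick, 50 g, its lower edge 90 mm from the hinge. The stiff hinge (0.07 N m, about 1 N at the edge) keeps it wherever it is left.
- cover_lip (a point): Middle of the cover's lower edge (rounded 1.5 mm), on its underside; axes turn with the cover: x towards the hinge, z out of its outer face. Shut, the cover overhangs the sill from deck x = 22 to 40 mm, with a gap under it 8 mm high (deck z = 0 to 8 mm) and 18 mm deep, open at the front and sides.
- spatula_mid (a point): Spatula, about 70 g: wooden handle of 14 x 14 mm section (x = -61 to 45 mm), flat steel blade 20 mm wide, 2 mm thick (full width x = 55 to 105 mm), all on one centre line. This point: on that line, in the handle midway between the forks, near its balance point; grip here across the sides. x to the blade tip, y across the blade, z out of its flat.
- blade_tip (a point): Middle of the blade's end, 105 mm along x from spatula_mid, half-way through the thickness.
- rest: Aluminium rest fixed to the worktop: plate 120 x 62 x 6 mm with two forked uprights 8 mm thick, 46 mm wide, at x = -40 and 38 mm. Origin: centre of its underside, x along the spatula lying in it. The handle lies in slots 22 mm wide with flared mouths; slot floors 36 mm, prong tops 59 mm high. Between the uprights the handle is free for fingers.
- rest_seat (a point): Where spatula_mid is when the spatula lies in the rest: 43 mm above the middle of its underside.
- bottle: White reagent bottle, 47 mm across, 100 mm high; bystander. Origin: centre of its underside.
- tip_pack: Green tip refill pack, 60 x 115 x 30 mm; bystander. Origin: centre of its underside.
- pen: Marker pen lying on the worktop, 131 mm long, 13 mm high; bystander. Origin: centre of its underside.
There are look-alikes about, which are no part of the job. What is shaped like the part that bears spatula_mid but orange is not meant.

How it is judged:
By the outcome, as a careful person would: the job done as asked, in the order asked, and still so for the second after the job is handed in, with the robot touching nothing.
It also fails if it takes over 58 s, if anything falls off the work surface, if the arm or the gripper's body presses on something with over 40 N, if the wrist force passes 120 N, or if a joint passes its speed limit or range.

## Working session

There is one attempt and no reset: what is moved stays moved. The work goes in short steps, Python scripts to look and compute and a tool call to move; the robot and the scene stay as the last step left them, time stands still between calls to the robot, and variables do not carry over. Pictures are saved under pics/ and viewed, and the job is handed in when it is done.

Besides the shell and the picture viewer there is one more tool, called in YAML: its name, and indented under it one key for each argument. apply_moves: Moves the arm, as the interface text tells. Its arguments: {"type":"object","properties":{"plan":{"type":"array"},"force":{"type":"number"}},"required":["plan"]}

```bash
ls; mkdir -p pics
python3 - <<'E'
from plant import r,eyes,job
import cv2,numpy as np
for n in ["side","top"]:
    p,d=eyes.camera(n); cv2.imwrite(f"pics/{n}0.png",p[:,:,::-1]); np.savez(f"pics/{n}0.npz",p=p,d=d)
    c=eyes.get_calibration(n); print(n,c["mtx"].tolist(),(-c["R"].T@c["t"]).round(3),c["R"].round(3).tolist())
o=r.get_obs(); print({k:np.round(v,3).tolist() for k,v in o.items()},r.tcp_to_grasp)
E
```

```text
pics
side [[359.9188500141374, 0.0, 256.20259566486163], [0.0, 359.9188500141374, 191.4094658613602], [0.0, 0.0, 1.0]] [0.43  0.641 0.657] [[-0.981, -0.195, -0.021], [-0.097, 0.578, -0.81], [0.17, -0.792, -0.586]]
top [[397.68647721706554, 0.0, 256.3930187010135], [0.0, 397.68647721706554, 191.29990170590358], [0.0, 0.0, 1.0]] [ 0.336 -0.012  1.204] [[-0.028, -1.0, -0.001], [-0.978, 0.027, -0.206], [0.206, -0.005, -0.979]]
{'clock': 0.1, 'joints': [1.136, 0.259, 0.021, 1.334, -0.0, 1.418], 'joint_velocities': [-0.002, -0.0, 0.001, -0.001, 0.002, -0.0], 'effort': [0.005, -55.67, 34.507, 0.012, -0.0, -0.0], 'position': [0.153, 0.528, 0.231], 'ee_rot': [[0.278, -0.0, -0.961], [0.961, -0.001, 0.278], [-0.001, -1.0, 0.0]], 'ft_force': [-0.047, 0.672, -0.419], 'ft_torque': [-0.022, 0.012, -0.035], 'grip_width': 0.086} 0.0187
```

View pics/side0.png

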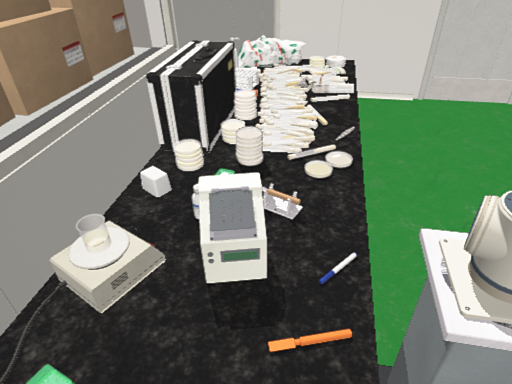

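View pics/top0.png

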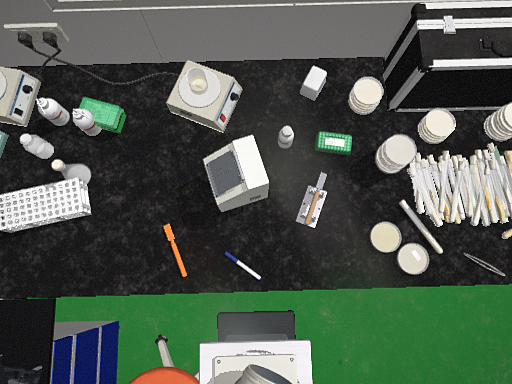

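```bash
cat > h.py <<'E'
import numpy as np,cv2
from plant import r,eyes,job
def cal(n):
    c=eyes.get_calibration(n); return np.array(c["mtx"]),np.array(c["R"]),np.array(c["t"]).ravel()
def pt(n,d,u,v,z=None):
    K,R,t=cal(n); q=np.linalg.solve(K,[u,v,1.])
    if z is None: return R.T@(q*d[int(round(v)),int(round(u))]-t)
    C=-R.T@t; w=R.T@q; return C+w*(z-C[2])/w[2]
def proj(n,X):
    K,R,t=cal(n); c=K@(R@np.asarray(X)+t); return c[:2]/c[2]
def load(f):
    a=np.load(f); return a["p"],a["d"]
def crop(p,x0,y0,x1,y1,s,f):
    cv2.imwrite(f,cv2.resize(p[y0:y1,x0:x1,::-1],None,fx=s,fy=s,interpolation=cv2.INTER_CUBIC))
E
python3 - <<'E'
from h import *
p,d=load("pics/side0.npz"); crop(p,185,160,315,290,6,"pics/s1.png")
crop(p,185,160,315,290,4.6,"pics/s1.png")
p,d=load("pics/top0.npz"); crop(p,195,120,345,240,5,"pics/t1.png")
E
```

```text
(no output)
```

View pics/s1.png

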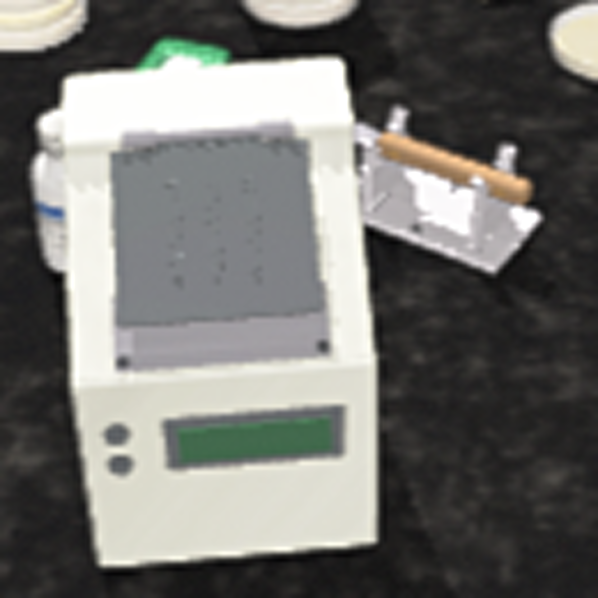

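View pics/t1.png

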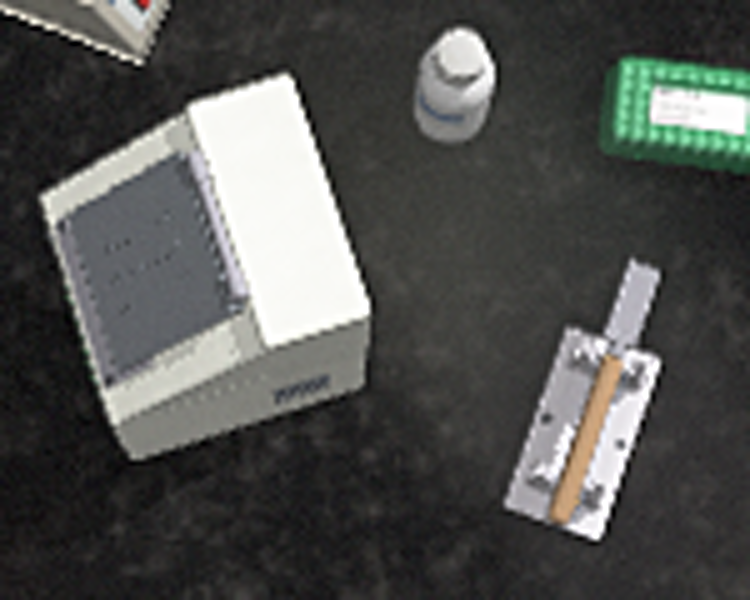

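```bash
cat > fit.py <<'E'
from h import *
from scipy.optimize import least_squares
T=lambda x,y:(x/5-.4+195,y/5-.4+120); S=lambda x,y:((x+.5)/4.6-.5+185,(y+.5)/4.6-.5+160)
obs=[("top",T(190,102),(.0233,.07,.204)),("top",T(265,348),(.0233,-.07,.204)),("top",T(292,72),(.075,.07,.204)),("top",T(370,308),(.075,-.07,.204)),
("top",T(40,197),(-.075,.07,.133)),("top",T(115,422),(-.075,-.07,.133)),("top",T(135,460),(-.075,-.07,0)),("top",T(365,385),(.075,-.07,0)),
("side",S(78,385),(-.075,.07,.133)),("side",S(378,355),(-.075,-.07,.133)),("side",S(103,567),(-.075,.07,0)),("side",S(378,543),(-.075,-.07,0)),("side",S(345,58),(.075,-.07,.204))]
def W(q,m):
    c,s=np.cos(q[2]),np.sin(q[2]); return np.array([q[0]+c*m[0]-s*m[1],q[1]+s*m[0]+c*m[1],m[2]])
f=lambda q:np.concatenate([proj(n,W(q,m))-np.array(uv) for n,uv,m in obs])
s=least_squares(f,[.5,.1,-1.4],loss="soft_l1"); print("photometer",s.x, np.degrees(s.x[2])); print(f(s.x).reshape(-1,2).round(1).tolist())
obs=[("top",T(560,518),(-.061,0,.043)),("top",T(645,264),(.105,0,.043))]
# rest plate corners underside-top z=6mm, rest x along spatula
obs+= [("top",T(568,325),(.06,.031,.006)),("top",T(662,355),(.06,-.031,.006)),("top",T(503,507),(-.06,.031,.006)),("top",T(602,543),(-.06,-.031,.006))]
s=least_squares(f,[.4,-.1,-.2]); print("rest",s.x,np.degrees(s.x[2])); print(f(s.x).reshape(-1,2).round(1).tolist())
obs=obs[:2];s=least_squares(f,[.4,-.1,-.2]); print("spat",s.x,np.degrees(s.x[2]))
obs=[("side",S(383,140),(.045,0,.043)),("side",S(530,190),(-.061,0,.043))]
s=least_squares(f,[.4,-.1,-.2]); print("spat side",s.x,np.degrees(s.x[2]))
for n in["top","side"]:
    p,d=load(f"pics/{n}0.npz")
    print(n,[pt(n,d,*(T(x,y) if n=="top" else S(x,y))).round(4).tolist() for x,y in ([(560,510),(600,390),(635,290),(240,180),(320,280),(130,250),(150,320)] if n=="top" else [(200,85),(220,250),(450,165),(140,350)])])
E
python3 fit.py
```

```text
photometer [ 0.61542611  0.03950032 -1.2753585 ] -73.07265966910037
[[1.6, -0.8], [3.3, -1.0], [-0.2, -0.7], [1.3, 0.8], [-0.4, -0.8], [-0.5, 0.9], [-0.3, 0.8], [0.1, 0.5], [-1.0, -0.2], [0.5, 0.6], [0.0, 2.2], [0.7, 1.8], [-0.4, -1.3]]
rest [ 0.53755568 -0.18470754 -0.37257545] -21.34700099314051
[[-0.0, 0.0], [0.2, -0.7], [-0.4, 0.1], [-0.0, 0.8], [0.3, 0.1], [-0.1, -0.3]]
spat [ 0.53658649 -0.18436731 -0.37251036] -21.343271224019453
spat side [ 0.53494002 -0.18666132 -0.3736047 ] -21.405972772076453
top [[0.484, -0.1613, 0.0554], [0.5555, -0.1895, 0.0492], [0.6168, -0.2148, 0.0446], [0.6432, 0.0163, 0.2043], [0.5882, -0.024, 0.2037], [0.6161, 0.0772, 0.1701], [0.576, 0.0665, 0.175]]
side [[0.6347, -0.0126, 0.2033], [0.6038, 0.0757, 0.1739], [0.5297, -0.1778, 0.0465], [0.634, 0.1128, 0.1408]]
```

```bash
cat > fit2.py <<'E'
from fit import *
obs=None
def cloud(n,poly,fn,tag="0"):
    p,d=load(f"pics/{n}{tag}.npz"); m=np.zeros(d.shape,np.uint8); cv2.fillPoly(m,[np.array([fn(*q) for q in poly]).round().astype(np.int32)],1)
    v,u=np.nonzero((m>0)&(d>0)); K,R,t=cal(n); q=np.linalg.solve(K,np.stack([u,v,np.ones(len(u))]))*d[v,u]; return (R.T@(q-t[:,None])).T
def plane(P):
    c=np.median(P,0)
    for _ in range(4):
        n=np.linalg.svd(P-P.mean(0))[2][2]; n*=np.sign(n[2]); e=abs((P-P.mean(0))@n); P=P[e<3*np.median(e)+1e-4]
    return n,P.mean(0),e.mean(),len(P)
E
python3 - <<'E'
from fit2 import *
A=[("top",[(80,235),(180,170),(235,290),(115,365)],T,"cover"),("side",[(120,165),(305,155),(318,305),(125,315)],S,"cover"),("side",[(85,400),(100,550),(370,528),(370,370)],S,"front"),("top",[(200,120),(280,90),(355,300),(270,330)],T,"top"),("side",[(75,80),(340,65),(345,120),(75,130)],S,"top")
,("top",[(130,425),(250,365),(360,330),(355,380),(145,445)],T,"side -y")]
for n,po,fn,l in A:
    nn,c,e,k=plane(cloud(n,po,fn)); print(l,n,nn.round(3),c.round(4),e.round(5),k,"elev",np.degrees(np.arcsin(nn[2])).round(1),"az",np.degrees(np.arctan2(nn[1],nn[0])).round(1))
E
```

```text
photometer [ 0.61542611  0.03950032 -1.2753585 ] -73.07265966910037
[[1.6, -0.8], [3.3, -1.0], [-0.2, -0.7], [1.3, 0.8], [-0.4, -0.8], [-0.5, 0.9], [-0.3, 0.8], [0.1, 0.5], [-1.0, -0.2], [0.5, 0.6], [0.0, 2.2], [0.7, 1.8], [-0.4, -1.3]]
rest [ 0.53755568 -0.18470754 -0.37257545] -21.34700099314051
[[-0.0, 0.0], [0.2, -0.7], [-0.4, 0.1], [-0.0, 0.8], [0.3, 0.1], [-0.1, -0.3]]
spat [ 0.53658649 -0.18436731 -0.37251036] -21.343271224019453
spat side [ 0.53494002 -0.18666132 -0.3736047 ] -21.405972772076453
top [[0.484, -0.1613, 0.0554], [0.5555, -0.1895, 0.0492], [0.6168, -0.2148, 0.0446], [0.6432, 0.0163, 0.2043], [0.5882, -0.024, 0.2037], [0.6161, 0.0772, 0.1701], [0.576, 0.0665, 0.175]]
side [[0.6347, -0.0126, 0.2033], [0.6038, 0.0757, 0.1739], [0.5297, -0.1778, 0.0465], [0.634, 0.1128, 0.1408]]
cover top [-0.164  0.557  0.814] [0.6026 0.0633 0.181 ] 0.00115 682 elev 54.5 az 106.4
cover side [-0.165  0.549  0.819] [0.6062 0.0688 0.1776] 0.00096 1374 elev 55.0 az 106.7
front side [ 0.284 -0.959  0.007] [0.5944 0.1125 0.0738] 0.00084 1947 elev 0.4 az -73.5
top top [ 0.002 -0.003  1.   ] [ 0.6246 -0.0035  0.2033] 0.00122 783 elev 89.8 az -58.7
top side [ 0.001 -0.005  1.   ] [ 0.627  -0.0023  0.2032] 0.00056 682 elev 89.7 az -77.5
side -y top [-0.959 -0.283  0.003] [0.5504 0.0114 0.0997] 0.00032 400 elev 0.2 az -163.6
```

```bash
cat >> h.py <<'E'
from scipy.spatial.transform import Rotation as Ro
G=r.tcp_to_grasp
yaw=np.radians(-73.5); X=np.array([np.cos(yaw),np.sin(yaw),0]); Y=np.array([-np.sin(yaw),np.cos(yaw),0]); Z=np.array([0,0,1.])
a=np.radians(35); DX=np.cos(a)*X+np.sin(a)*Z; DZ=-np.sin(a)*X+np.cos(a)*Z
D0=.062*X+.6012*Y+.133*Z
def deck(x,y,z): return D0+(x*DX+y*Y+z*DZ)/1000
def tool(sx,sz):  # tool rot from spatula x and z axes
    sx=np.array(sx)/np.linalg.norm(sx); sy=np.cross(sz,sx); return np.stack([sy,-np.array(sz),-sx],1)
def tcp_from_mid(mid,Rt): return np.asarray(mid)+Rt[:,1]*G
def rel(P1,R1,P0=None,R0=None):
    o=r.get_obs()
    if P0 is None: P0,R0=np.array(o["position"]),np.array(o["ee_rot"])
    w=Ro.from_matrix(R0.T@R1).as_rotvec(); t=R0.T@(P1-P0)*1000
    print("turn",w.round(3).tolist(),"shift",t.round(1).tolist(),"deg",np.degrees(np.linalg.norm(w)).round(1),"mm",np.linalg.norm(t).round(1))
    return w,t
az=np.radians(-21.35); RX=np.array([np.cos(az),np.sin(az),0])
RG=tool(RX,Z)
E
python3 - <<'E'
from h import *
print([x for x in dir(r) if x[0]!="_"])
m=np.array([.5365,-.185,.043]); P=tcp_from_mid(m,RG); print(P)
rel(P+[0,0,.12],RG)
E
```

```text
['Unreachable', 'get_obs', 'tcp_to_grasp']
[ 0.5365 -0.185   0.0243]
turn [-0.0, 0.091, -0.001] shift [-578.2, 87.0, -566.8] deg 5.2 mm 814.3
```

apply_moves:
  plan:
    - [[0,0,0],[-30,-30,-30],60]
    - [[0,0.03,0],[-150,-30,-147],60]
    - [[0,0.05,0],[-300,-30,-294],60]
    - [[0,0.09,0],[-578,-10,-567],60]
    - [[0,0.09,0],[-578,-10,-567],60]
    - [[0,0.09,0],[-578,-10,-567],60]
    - [[0,0.09,0],[-578,-10,-567],60]
    - [[0,0.09,0],[-578,-10,-567],60]
    - [[0,0.09,0],[-578,-10,-567],60]
    - [[0,0.09,0],[-578,-10,-567],60]
    - [[0,0.09,0],[-578,-10,-567],60]
    - [[0,0.09,0],[-578,-10,-567],60]
    - [[0,0.09,0],[-578,-10,-567],60]
    - [[0,0.09,0],[-578,-10,-567],60]
    - [[0,0.09,0],[-578,-10,-567],60]
    - [[0,0.09,0],[-578,-10,-567],60]
    - [[0,0.09,0],[-578,-10,-567],60]
    - [[0,0.09,0],[-578,-10,-567],60]
    - [[0,0.09,0],[-578,20,-567],60]
    - [[0,0.09,0],[-578,50,-567],60]
  force: 50

```text
clock: 2.1
position: [0.5368, -0.1842, 0.1809]
ee_rot: [[0.363, 0.001, -0.932], [0.932, -0.0, 0.363], [0.0, -1.0, -0.001]]
ft_force: [0.5, -0.4, 0.5]
grip_width: 0.0514
```

Run:
```python
from h import *
print(r.get_obs()["joints"])
p,d=eyes.camera("side"); crop(p,230,90,350,230,4.2,"pics/s2.png")
rel(tcp_from_mid(np.array([.5365,-.185,.043]),RG),RG)
```

```text
[-4.78440192e-01  3.06046003e-01 -4.04123390e-02  1.22313171e+00
  1.91494395e-04 -1.06717186e-01]
turn [-0.006, 0.001, 0.001] shift [-1.4, 151.3, -3.3] deg 0.4 mm 151.4
```

View pics/s2.png

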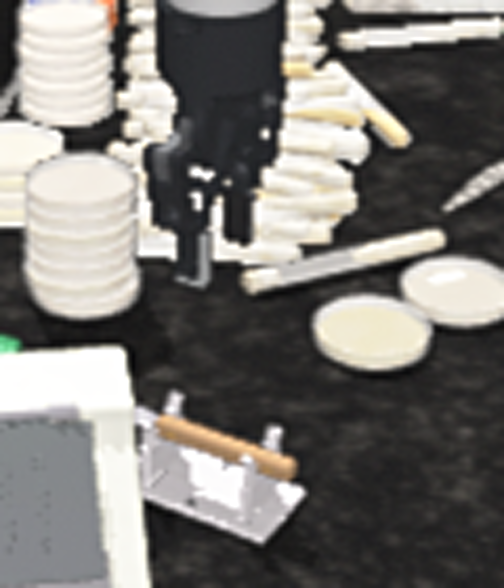

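apply_moves:
  plan:
    - [[0,0,0],[0,30,0],60]
    - [[0,0,0],[0,60,0],60]
    - [[0,0,0],[0,90,0],60]
    - [[0,0,0],[0,110,0],60]
    - [[0,0,0],[0,110,0],60]
    - [[0,0,0],[0,110,0],60]
    - [[0,0,0],[0,110,0],60]

```text
clock: 2.85
position: [0.5376, -0.1847, 0.073]
ee_rot: [[0.363, 0.002, -0.932], [0.932, -0.001, 0.363], [-0.0, -1.0, -0.002]]
ft_force: [0.1, -0.1, -0.4]
grip_width: 0.0515
```

Run:
```python
from h import *
rel(tcp_from_mid(np.array([.5365,-.185,.043]),RG),RG)
p,d=eyes.camera("side"); crop(p,230,110,330,230,5,"pics/s3.png")
p,d=eyes.camera("top"); crop(p,260,140,380,250,5,"pics/t3.png")
```

```text
turn [0.002, 0.001, -0.0] shift [-0.7, 48.7, 1.0] deg 0.1 mm 48.7
```

View pics/s3.png

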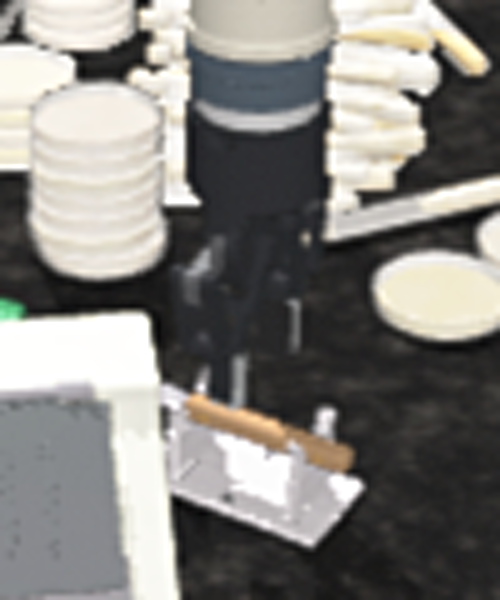

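View pics/t3.png

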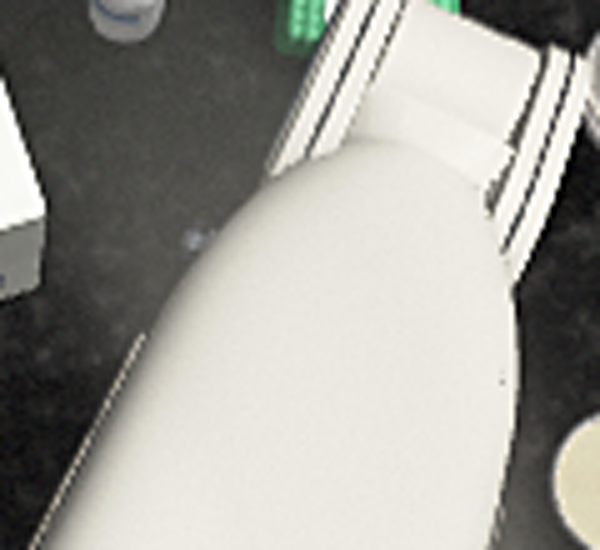

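apply_moves:
  plan:
    - [[0,0,0],[0,15,0],60]
    - [[0,0,0],[0,30,0],60]
    - [[0,0,0],[0,42,0],60]
    - [[0,0,0],[0,48,0],60]
    - [[0,0,0],[0,48,0],60]
    - [[0,0,0],[0,48,0],60]
    - [[0,0,0],[0,48,0],40]
    - [[0,0,0],[0,48,0],20]
    - [[0,0,0],[0,48,0],5]
    - [[0,0,0],[0,48,0],5]
    - [[0,0,0],[0,48,0],5]
    - [[0,0,0],[0,48,0],5]
    - [[0,0,0],[0,48,0],5]
    - [[0,0,0],[0,48,0],5]
  force: 60

```text
clock: 4.35
position: [0.5371, -0.1847, 0.0238]
ee_rot: [[0.363, 0.001, -0.932], [0.932, -0.0, 0.363], [-0.0, -1.0, -0.001]]
ft_force: [-0.7, 0.2, 6.2]
grip_width: 0.0128
```

Run:
```python
from h import *
o=r.get_obs(); print(o["position"],o["grip_width"],o["ft_force"])
p,d=eyes.camera("side"); crop(p,230,110,330,230,5,"pics/s4.png")
```

```text
[ 0.53713517 -0.18471248  0.02382103] 0.0127750846088577 [-0.74801641  0.24712626  6.20686759]
```

View pics/s4.png

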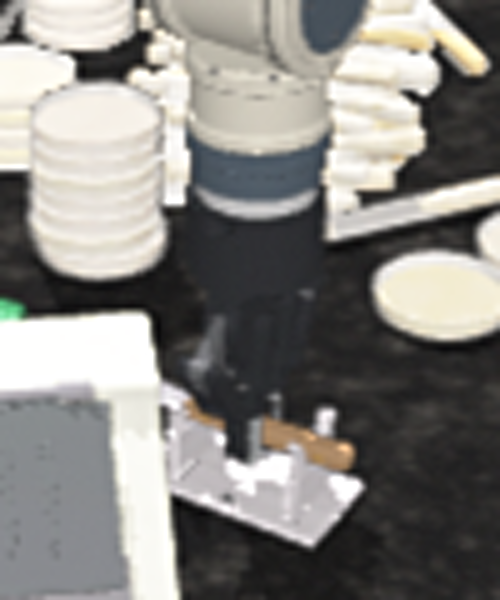

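```bash
cat >> h.py <<'E'
RI=tool(DX,DZ)
TIP=105
def tcp_tip(x,y,z,R=None):
    R=RI if R is None else R
    return deck(x,y,z)+R[:,2]*TIP/1000+R[:,1]*G
E
python3 - <<'E'
from h import *
P0,R0=np.array([.5371,-.1847,.0240]),RG
Rm=Ro.from_rotvec(Ro.from_matrix(RI@R0.T).as_rotvec()*.5).as_matrix()@R0
print(rel(np.array([.5371,-.1847,.17]),R0,P0,R0))
rel(np.array([.43,-.12,.24]),R0,P0,R0)
rel(np.array([.40,.05,.26]),Rm,P0,R0)
rel(np.array([.45,.18,.26]),RI,P0,R0)
print(tcp_tip(5,0,40)); rel(tcp_tip(5,0,40),RI,P0,R0); rel(tcp_tip(5,0,4),RI,P0,R0)
E
```

```text
turn [0.0, 0.0, 0.0] shift [0.0, -146.0, 0.0] deg 0.0 mm 146.0
(array([0., 0., 0.]), array([   0., -146.,    0.]))
turn [0.0, 0.0, 0.0] shift [21.3, -216.0, 123.3] deg 0.0 mm 249.6
turn [-0.284, 0.44, 0.139] shift [168.7, -236.0, 213.1] deg 31.1 mm 360.0
turn [-0.568, 0.881, 0.278] shift [308.0, -236.0, 213.9] deg 62.1 mm 443.0
[0.56731633 0.20155919 0.09309029]
turn [-0.568, 0.881, 0.278] shift [370.8, -69.1, 112.5] deg 62.1 mm 393.6
turn [-0.568, 0.881, 0.278] shift [354.4, -39.6, 99.8] deg 62.1 mm 370.4
```

apply_moves:
  plan:
    - [[0,0,0],[0,-6,0],5]
    - [[0,0,0],[0,-14,0],5]
    - [[0,0,0],[0,-26,0],5]
    - [[0,0,0],[0,-45,0],5]
    - [[0,0,0],[0,-70,0],5]
    - [[0,0,0],[0,-100,0],5]
    - [[0,0,0],[0,-130,0],5]
    - [[0,0,0],[4,-155,20],5]
    - [[0,0,0],[10,-180,50],5]
    - [[0,0,0],[21,-216,90],5]
    - [[0,0,0],[21,-216,123],5]
    - [[0,0,0],[21,-216,123],5]
    - [[0,0,0],[21,-216,123],5]

```text
clock: 5.7
position: [0.4296, -0.1201, 0.2407]
ee_rot: [[0.363, 0.002, -0.932], [0.932, -0.001, 0.363], [-0.0, -1.0, -0.003]]
ft_force: [1.0, -0.8, -0.8]
grip_width: 0.0129
```

Run:
```python
from h import *
o=r.get_obs(); print(o["position"],o["grip_width"],o["ft_force"])
p,d=eyes.camera("side"); crop(p,200,60,400,230,4,"pics/s5.png")
p,d=eyes.camera("top"); crop(p,200,120,350,270,4,"pics/t5.png")
```

```text
[ 0.42960124 -0.12012032  0.24066879] 0.012921560214783388 [ 0.95460219 -0.83970419 -0.78309879]
```

View pics/s5.png

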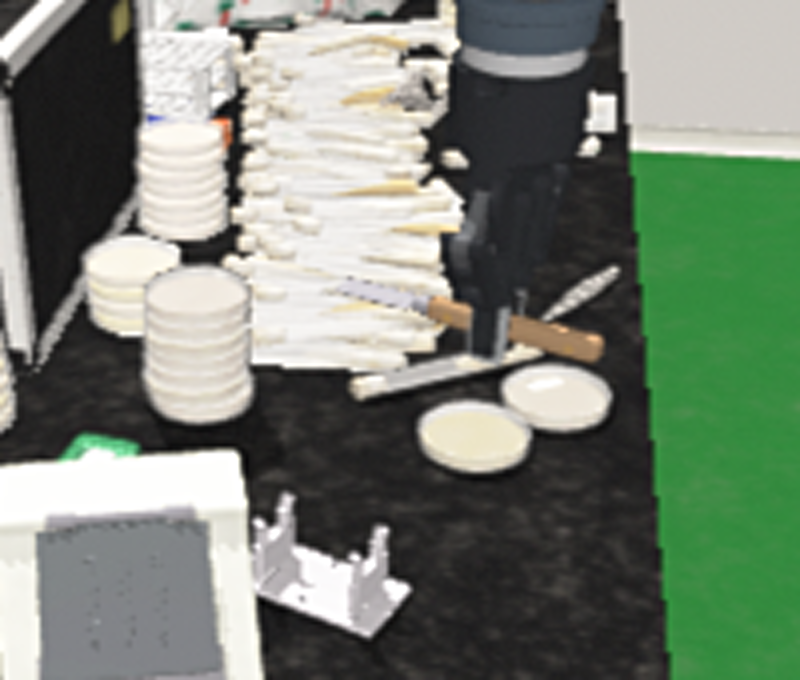

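View pics/t5.png

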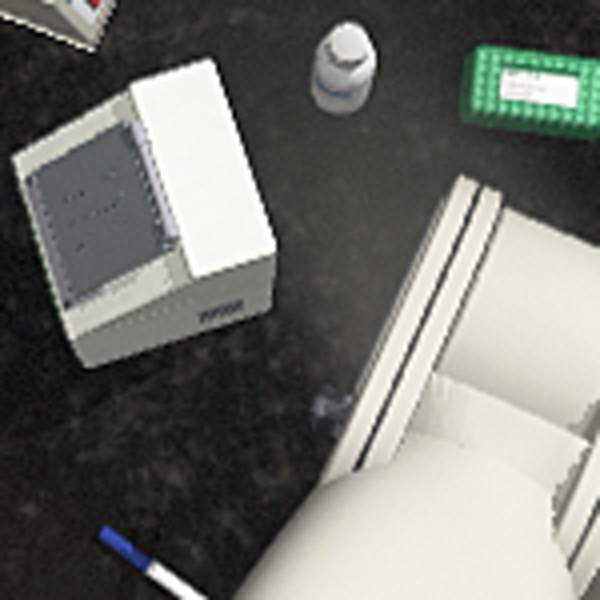

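Run:
```python
from h import *
P0,R0=np.array([.43,-.12,.24]),RG
v=Ro.from_matrix(RI@R0.T).as_rotvec()
R=lambda f:Ro.from_rotvec(v*f).as_matrix()@R0
rel(np.array([.40,0,.26]),R(.2),P0,R0)
rel(np.array([.40,.1,.27]),R(.55),P0,R0)
rel(np.array([.43,.20,.27]),RI,P0,R0)
rel(tcp_tip(5,0,110),RI,P0,R0); rel(tcp_tip(5,0,60),RI,P0,R0)
print(tcp_tip(5,0,110))
```

```text
turn [-0.114, 0.176, 0.056] shift [100.8, -20.0, 71.6] deg 12.4 mm 125.3
turn [-0.312, 0.485, 0.153] shift [194.0, -30.0, 108.0] deg 34.2 mm 224.1
turn [-0.568, 0.881, 0.278] shift [298.0, -30.0, 116.5] deg 62.1 mm 321.4
turn [-0.568, 0.881, 0.278] shift [381.2, 89.6, 13.8] deg 62.1 mm 391.8
turn [-0.568, 0.881, 0.278] shift [358.5, 130.5, -3.8] deg 62.1 mm 381.6
[0.55591302 0.24005614 0.15043094]
```

apply_moves:
  plan:
    - [[-0.06,0.09,0.03],[50,-10,36],5]
    - [[-0.114,0.176,0.056],[100,-20,72],5]
    - [[-0.21,0.33,0.1],[145,-25,90],5]
    - [[-0.312,0.485,0.153],[194,-30,108],5]
    - [[-0.38,0.59,0.19],[220,-30,111],5]
    - [[-0.44,0.68,0.22],[246,-30,113],5]
    - [[-0.5,0.78,0.25],[272,-30,115],5]
    - [[-0.568,0.881,0.278],[298,-30,116],5]
    - [[-0.568,0.881,0.278],[298,-30,116],5]
    - [[-0.568,0.881,0.278],[298,-30,116],5]
    - [[-0.568,0.881,0.278],[298,-30,116],5]
    - [[-0.568,0.881,0.278],[298,-30,116],5]
    - [[-0.568,0.881,0.278],[298,-30,116],5]
    - [[-0.568,0.881,0.278],[298,-30,116],5]
    - [[-0.568,0.881,0.278],[298,-30,116],5]

```text
clock: 7.3
position: [0.4301, 0.1989, 0.2699]
ee_rot: [[0.959, 0.164, -0.232], [0.284, -0.549, 0.786], [0.001, -0.819, -0.573]]
ft_force: [-0.3, 0.2, -0.7]
grip_width: 0.0128
```

Run:
```python
from h import *
o=r.get_obs(); print(o["position"],o["joints"],o["ee_rot"]); print(RI)
P0=np.array([.43,-.12,.24])+RG@np.array([.298,-.030,.116]);R0=RG@Ro.from_rotvec([-0.568, 0.881, 0.278]).as_matrix(); print(P0)
rel(tcp_tip(5,0,110),RI,P0,R0); rel(tcp_tip(5,0,60),RI,P0,R0);rel(tcp_tip(5,0,30),RI,P0,R0);rel(tcp_tip(5,0,5),RI,P0,R0)
```

```text
[0.43008733 0.19885407 0.26987102] [ 0.59720287  0.25776269 -0.02266529  1.49928822 -0.57803099  1.94265556] [[ 0.9588192   0.16360275 -0.23216348]
 [ 0.28401546 -0.54948651  0.78574792]
 [ 0.00097982 -0.81932821 -0.57332393]]
[[ 9.58819735e-01  1.62904509e-01 -2.32651750e-01]
 [ 2.84015345e-01 -5.49956407e-01  7.85419146e-01]
 [-2.77555756e-17 -8.19152044e-01 -5.73576436e-01]]
[0.43045175 0.19978086 0.27      ]
turn [0.0, -0.0, -0.0] shift [131.7, 96.2, 71.1] deg 0.0 mm 177.9
turn [0.0, -0.0, -0.0] shift [131.7, 146.2, 71.1] deg 0.0 mm 209.2
turn [0.0, -0.0, -0.0] shift [131.7, 176.2, 71.1] deg 0.0 mm 231.2
turn [0.0, -0.0, -0.0] shift [131.7, 201.2, 71.1] deg 0.0 mm 250.8
```

apply_moves:
  plan:
    - [[0,0,0],[33,24,18],5]
    - [[0,0,0],[66,48,36],5]
    - [[0,0,0],[99,72,54],5]
    - [[0,0,0],[132,96,71],5]
    - [[0,0,0],[132,120,71],5]
    - [[0,0,0],[132,140,71],5]
    - [[0,0,0],[132,156,71],5]
    - [[0,0,0],[132,156,71],5]
    - [[0,0,0],[132,156,71],5]
    - [[0,0,0],[132,156,71],5]

```text
clock: 8.3
position: [0.5659, 0.2074, 0.1019]
ee_rot: [[0.959, 0.165, -0.232], [0.285, -0.549, 0.785], [0.002, -0.819, -0.574]]
ft_force: [0.1, -0.5, -0.3]
grip_width: 0.0129
```

Run:
```python
from h import *
o=r.get_obs(); print(o["position"],o["joints"],tcp_tip(5,0,50))
for n in("side","top"):
    p,d=eyes.camera(n); np.savez(f"pics/{n}6.npz",p=p,d=d)
    print(n,proj(n,deck(5,0,50)),proj(n,deck(-45,0,50)))
    crop(p,*((180,140,320,290) if n=="side" else (190,110,340,230)),5 if n=="top" else 4,f"pics/{n}6.png")
```

```text
[0.56587798 0.20741477 0.1019337 ] [ 0.48810826  0.52385392 -0.04445782  1.13856941 -0.59744691  1.81251141] [0.56568729 0.20705875 0.10128182]
side [233.14068177 232.58335167] [234.86328489 258.01611739]
top [198.77335714 180.10255577] [185.82786375 187.11375666]
```

View pics/side6.png

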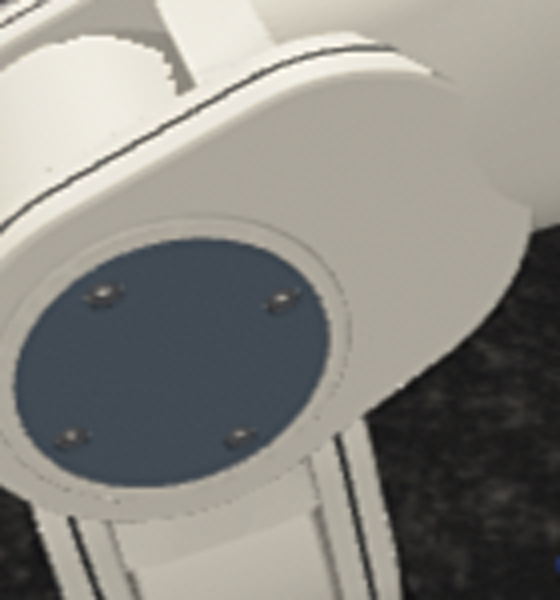

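View pics/top6.png

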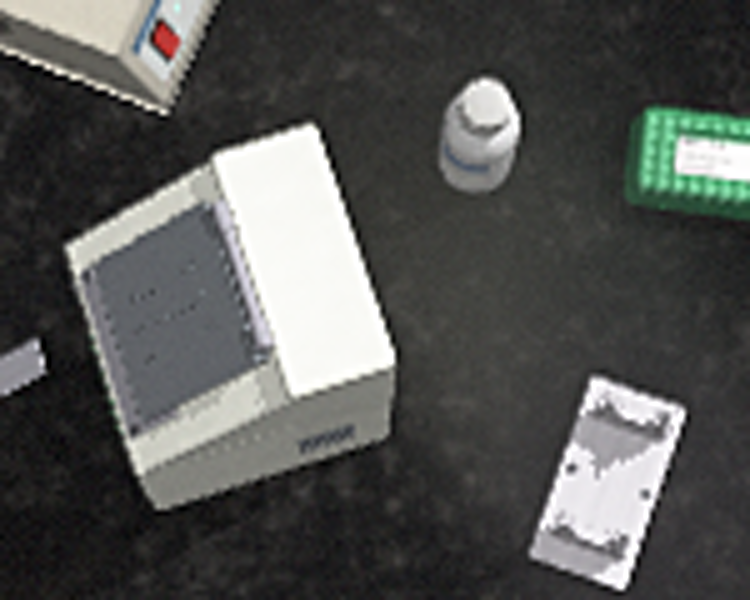

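Run:
```python
from h import *
p,d=load("pics/top6.npz")
for u,v in [(197,181.5),(195,182.5),(193,184),(191,185),(192,182),(194,186)]:
    q=pt("top",d,u,v); e=(q-D0)*1000; print(u,v,q.round(4),"deck",(e@DX).round(1),(e@Y).round(1),(e@DZ).round(1))
```

```text
197 181.5 [0.5844 0.1402 0.1726] deck -2.2 -1.0 49.9
195 182.5 [0.5821 0.1457 0.1716] deck -7.6 -1.7 52.5
193 184 [0.5794 0.1519 0.166 ] deck -16.3 -2.5 51.8
191 185 [0.5779 0.158  0.1612] deck -24.2 -2.2 51.4
192 182 [0.5838 0.1537 0.1711] deck -13.9 2.2 56.3
194 186 [0.5733 0.1488 0.1682] deck -14.1 -9.2 52.8
```

apply_moves:
  plan:
    - [[0,0,0],[0,12,0],5]
    - [[0,0,0],[0,24,0],5]
    - [[0,0,0],[0,36,0],5]
    - [[0,0,0],[0,42,0],5]
    - [[0,0,0],[0,46,0],5]
    - [[0,0,0],[0,46,0],5]
    - [[0,0,0],[0,46,0],5]
    - [[0,0,0],[0,46,0],5]

```text
clock: 9.2
position: [0.5732, 0.1819, 0.0636]
ee_rot: [[0.959, 0.164, -0.233], [0.285, -0.55, 0.785], [0.001, -0.819, -0.574]]
ft_force: [-0.2, -0.1, -0.7]
grip_width: 0.013
```

Run:
```python
from h import *
o=r.get_obs(); print(o["position"],o["ft_force"]); e=(np.array(o["position"])-tcp_tip(0,0,0))*1000; print("tip deck",e@DX,e@Y,e@DZ)
p,d=eyes.camera("top"); np.savez(f"pics/top7.npz",p=p,d=d)
crop(p,180,120,300,220,6,"pics/top7.png"); print(proj("top",deck(5,0,4)))
for q in [(5,0,5),(-10,0,5),(-30,0,5),(30,0,12),(60,0,12),(30,-20,12),(60,20,12)]:
    u,v=proj("top",deck(*q)); e=(pt("top",d,u,v)-D0)*1000; print(q,(e@DX).round(1),(e@Y).round(1),(e@DZ).round(1))
```

```text
[0.57324619 0.18194488 0.06356499] [-0.18618864 -0.12410664 -0.70918714]
tip deck 4.850021881575606 0.11489471333682902 4.061268569339323
[209.92030976 180.40485672]
(5, 0, 5) -0.4 2.4 -2.1
(-10, 0, 5) 651.4 -282.4 851.8
(-30, 0, 5) -30.6 0.2 4.3
(30, 0, 12) 29.0 0.4 10.7
(60, 0, 12) 62.5 -1.2 15.5
(30, -20, 12) 30.2 -20.1 12.3
(60, 20, 12) 61.1 19.4 13.5
```

View pics/top7.png

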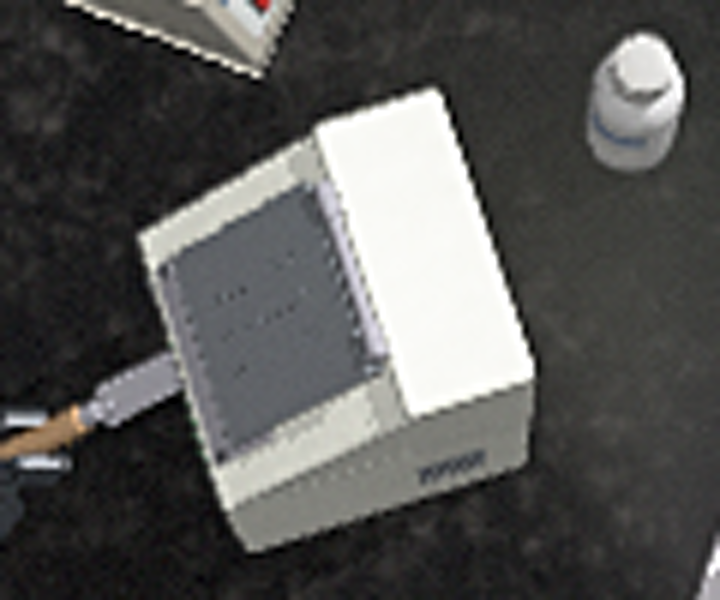

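apply_moves:
  plan:
    - [[0,0,0],[0,0,-4],5]
    - [[0,0,0],[0,0,-8],5]
    - [[0,0,0],[0,0,-12],5]
    - [[0,0,0],[0,0,-16],5]
    - [[0,0,0],[0,0,-19],5]
    - [[0,0,0],[0,0,-21],5]
    - [[0,0,0],[0,0,-23],5]
    - [[0,0,0],[0,0,-23],5]
    - [[0,0,0],[0,0,-23],5]

```text
clock: 10.15
position: [0.5784, 0.1636, 0.0763]
ee_rot: [[0.959, 0.163, -0.233], [0.285, -0.55, 0.785], [-0.0, -0.819, -0.574]]
ft_force: [-0.4, -0.7, -1.2]
grip_width: 0.013
```

Run:
```python
from h import *
o=r.get_obs(); print(o["position"],o["ft_force"],o["ft_torque"]); e=(np.array(o["position"])-tcp_tip(0,0,0))*1000; print("tip deck",e@DX,e@Y,e@DZ)
p,d=eyes.camera("top"); np.savez(f"pics/top8.npz",p=p,d=d)
crop(p,190,130,280,220,7,"pics/top8.png"); print(proj("top",deck(22,0,12)))
```

```text
[0.57839878 0.16357139 0.07627379] [-0.40229623 -0.6603542  -1.22316446] [ 0.59170862  0.2109462  -0.02098302]
tip deck 27.769149249286496 -0.1630476243156908 3.5277136296333143
[212.52355741 177.96696212]
```

View pics/top8.png

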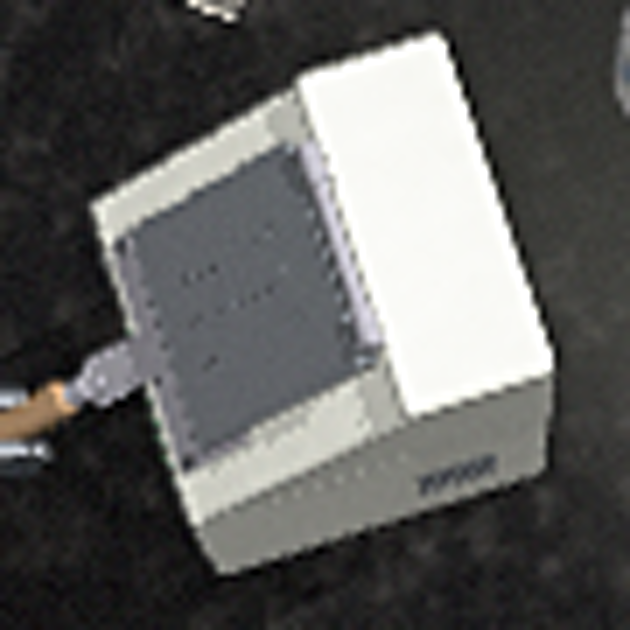

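apply_moves:
  plan:
    - [[0,0,0],[0,0,-2],5]
    - [[0,0,0],[0,0,-4],5]
    - [[0,0,0],[0,0,-6],5]
    - [[0,0,0],[0,0,-7],5]
    - [[0,0,0],[0,0,-7],5]
    - [[0,0,0],[0,0,-7],5]

```text
clock: 10.8
position: [0.5801, 0.158, 0.0804]
ee_rot: [[0.959, 0.163, -0.233], [0.285, -0.55, 0.785], [0.0, -0.819, -0.574]]
ft_force: [-0.5, -1.2, -1.2]
grip_width: 0.0128
```

Run:
```python
from h import *
o=r.get_obs(); print(o["position"],o["ft_force"]); e=(np.array(o["position"])-tcp_tip(0,0,0))*1000; x,y,z=e@DX,e@Y,e@DZ; print("tip deck",x,y,z)
p,d=eyes.camera("top"); np.savez(f"pics/top9.npz",p=p,d=d)
crop(p,190,130,280,220,7,"pics/top9.png")
# arc: tip upper corner initial contact (x0, 8)-> follow circle about (112,10)
x0,zc=35,4.
rho=np.hypot(112-x0,1); 
for th in range(0,91,5):
    t=np.radians(th); 
    # contact point on underside: 2mm below hinge plane, 77 from hinge; tip centre 1mm below in deck z
    cx=112-77*np.cos(t)+2*np.sin(t); cz=10+77*np.sin(t)-2*np.cos(t)-1
    print(th,"ty",round(-(cz-4),1),"tz",round(-(cx-x0),1))
```

```text
[0.58006765 0.15803833 0.08036017] [-0.53485036 -1.15388588 -1.20795419]
tip deck 34.847036759226114 -0.13438033771395289 3.5602723764149156
0 ty -3.0 tz -0.0
5 ty -9.7 tz -0.5
10 ty -16.4 tz -1.5
15 ty -23.0 tz -3.1
20 ty -29.5 tz -5.3
25 ty -35.7 tz -8.1
30 ty -41.8 tz -11.3
35 ty -47.5 tz -15.1
40 ty -53.0 tz -19.3
45 ty -58.0 tz -24.0
50 ty -62.7 tz -29.0
55 ty -66.9 tz -34.5
60 ty -70.7 tz -40.2
65 ty -73.9 tz -46.3
70 ty -76.7 tz -52.5
75 ty -78.9 tz -59.0
80 ty -80.5 tz -65.6
85 ty -81.5 tz -72.3
90 ty -82.0 tz -79.0
```

View pics/top9.png

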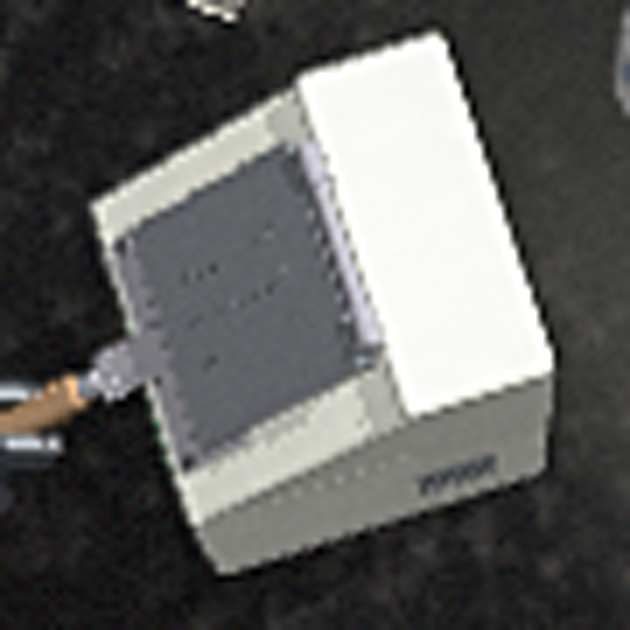

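apply_moves:
  plan:
    - [[0,0,0],[0,-2,0],5]
    - [[0,0,0],[0,-4,0],5]
    - [[0,0,0],[0,-7,0],5]
    - [[0,0,0],[0,-10,-0.5],5]
    - [[0,0,0],[0,-13,-1],5]
    - [[0,0,0],[0,-16.5,-1.5],5]
    - [[0,0,0],[0,-20,-2.5],5]
    - [[0,0,0],[0,-23,-3],5]
    - [[0,0,0],[0,-26,-4],5]
    - [[0,0,0],[0,-29.5,-5.5],5]
    - [[0,0,0],[0,-32.5,-6.5],5]
    - [[0,0,0],[0,-35.5,-8],5]
    - [[0,0,0],[0,-39,-10],5]
    - [[0,0,0],[0,-42,-11.5],5]
    - [[0,0,0],[0,-42,-11.5],5]

```text
clock: 12.35
position: [0.5761, 0.1723, 0.122]
ee_rot: [[0.959, 0.164, -0.233], [0.285, -0.55, 0.785], [0.001, -0.819, -0.574]]
ft_force: [0.5, -0.3, -0.9]
grip_width: 0.0129
```

```bash
cat > st.py <<'E'
import sys
from h import *
k=sys.argv[1]
o=r.get_obs(); print(o["position"],o["ft_force"],o["grip_width"],o["joints"]); e=(np.array(o["position"])-tcp_tip(0,0,0))*1000; x,y,z=e@DX,e@Y,e@DZ; print("tip deck",x,y,z)
p,d=eyes.camera("top"); np.savez(f"pics/top{k}.npz",p=p,d=d)
crop(p,190,130,280,220,7,f"pics/top{k}.png")
E
python3 st.py 10
```

```text
[0.57608479 0.17225823 0.12197091] [ 0.49129588 -0.33485358 -0.91527422] 0.012929326723158448 [ 0.43055365  0.48508017 -0.05655157  1.12705072 -0.60455275  1.74342174]
tip deck 46.61876815778791 0.08544095550177636 46.114940547427906
```

View pics/top10.png

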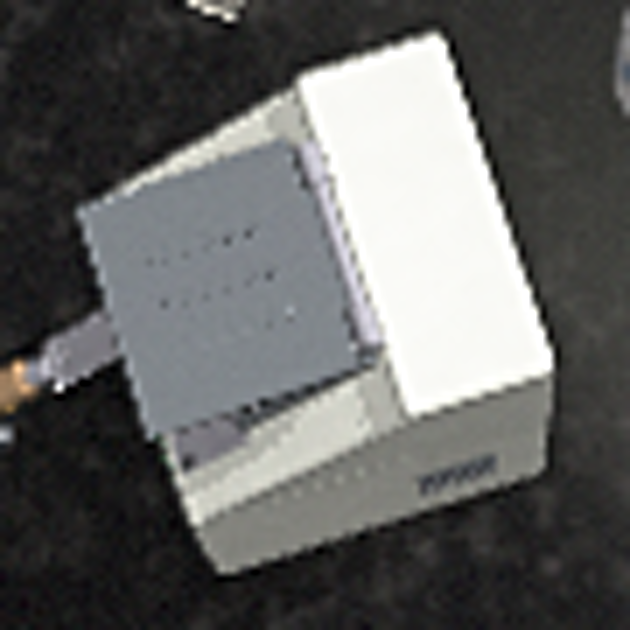

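apply_moves:
  plan:
    - [[0,0,0],[0,-3,-2],5]
    - [[0,0,0],[0,-6,-4],5]
    - [[0,0,0],[0,-9,-6],5]
    - [[0,0,0],[0,-11,-8],5]
    - [[0,0,0],[0,-13.5,-10],5]
    - [[0,0,0],[0,-16,-12.5],5]
    - [[0,0,0],[0,-18.5,-15],5]
    - [[0,0,0],[0,-21,-17.5],5]
    - [[0,0,0],[0,-23,-20],5]
    - [[0,0,0],[0,-25,-23],5]
    - [[0,0,0],[0,-27,-26],5]
    - [[0,0,0],[0,-28.5,-29],5]
    - [[0,0,0],[0,-30.5,-32],5]
    - [[0,0,0],[0,-32,-35],5]
    - [[0,0,0],[0,-33.5,-38],5]
    - [[0,0,0],[0,-34.5,-41],5]
    - [[0,0,0],[0,-35.5,-44],5]
    - [[0,0,0],[0,-37,-47.5],5]
    - [[0,0,0],[0,-37,-47.5],5]

```text
clock: 14.3
position: [0.5811, 0.155, 0.1795]
ee_rot: [[0.959, 0.164, -0.232], [0.284, -0.55, 0.785], [0.001, -0.819, -0.574]]
ft_force: [-0.0, 0.0, -1.0]
grip_width: 0.0129
```

```bash
python3 st.py 11
```

```text
[0.58113147 0.15495642 0.17946903] [-0.01973088  0.01322112 -0.95202759] 0.012936455800259409 [ 0.40158636  0.4354705   0.01598842  1.22960415 -0.60710344  1.70875602]
tip deck 94.36162424110232 0.010326804566935766 82.87727877584977
```

View pics/top11.png

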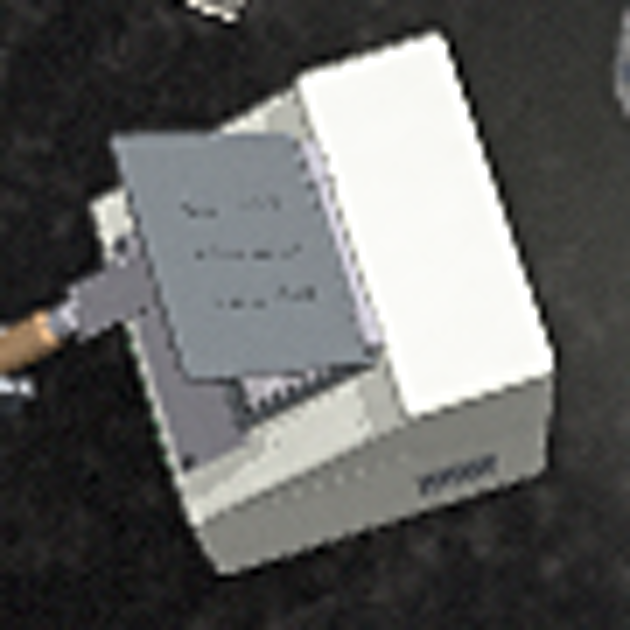

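```bash
cat > ang.py <<'E'
import sys
from h import *
from fit2 import cloud,plane
import ast
k=sys.argv[1]; poly=ast.literal_eval(sys.argv[2])
P=cloud("top",poly,lambda x,y:(190+x/7-.4,130+y/7-.4),k)
n,c,e,m=plane(P); e2=(c-D0)*1000
print(n,"deck angle",np.degrees(np.arctan2(-(n@DX),n@DZ)), "centroid",e2@DX,e2@Y,e2@DZ,e,m)
for s in P[::max(1,len(P)//12)]:
    q=(s-D0)*1000; print((q@DX).round(),(q@Y).round(),(q@DZ).round(), np.degrees(np.arctan2(q@DZ-10,112-q@DX)).round())
E
python3 ang.py 11 "[(130,150),(290,150),(355,345),(205,365)]" | tail -14
```

```text
[ 0.18806769 -0.63328928  0.75071648] deck angle -76.34751320914079 centroid 102.17179736313366 -0.9217540490058175 56.935400158001165 0.0009096741110438635 673
92.0 42.0 90.0 76.0
102.0 34.0 58.0 79.0
94.0 27.0 87.0 77.0
103.0 20.0 57.0 79.0
112.0 13.0 21.0 90.0
103.0 6.0 59.0 79.0
92.0 1.0 89.0 76.0
102.0 -7.0 53.0 77.0
96.0 -14.0 89.0 79.0
105.0 -22.0 50.0 79.0
97.0 -28.0 81.0 78.0
107.0 -36.0 39.0 79.0
94.0 -42.0 87.0 77.0
```

Run:
```python
from h import *
for th in (50,60,65,70,75):
    t=np.radians(th)
    q=[deck(112-90*np.cos(t)-2*np.sin(t),y,10+90*np.sin(t)+2*np.cos(t)) for y in(47,-47)]
    print(th,[((proj("top",v)-[190,130])*7).round() for v in q])
```

```text
50 [array([ 62., 180.]), array([136., 420.])]
60 [array([ 70., 164.]), array([146., 407.])]
65 [array([ 77., 156.]), array([153., 399.])]
70 [array([ 86., 146.]), array([163., 392.])]
75 [array([ 97., 137.]), array([174., 384.])]
```

apply_moves:
  plan:
    - [[0,0,0],[0,-1,-3],5]
    - [[0,0,0],[0,-1.5,-6],5]
    - [[0,0,0],[0,-2,-9],5]
    - [[0,0,0],[0,-2.5,-12],5]
    - [[0,0,0],[0,-3,-15],5]
    - [[0,0,0],[0,-3,-17],5]
    - [[0,0,0],[0,-3,-17],5]
    - [[0,0,0],[0,-2,-14],5]
    - [[0,0,0],[0,-1,-8],5]
    - [[0,0,0],[0,0,2],5]
    - [[0,0,0],[0,0,15],5]
    - [[0,0,0],[0,0,30],5]
    - [[0,0,0],[0,0,45],5]
    - [[0,0,0],[0,0,60],5]
    - [[0,0,0],[0,0,60],5]
    - [[0,0,0],[0,0,60],5]

```text
clock: 15.95
position: [0.5668, 0.2028, 0.1442]
ee_rot: [[0.958, 0.164, -0.234], [0.286, -0.55, 0.784], [-0.001, -0.819, -0.574]]
ft_force: [0.7, 0.3, -0.6]
grip_width: 0.0128
```

```bash
python3 st.py 12;python3 ang.py 12 "[(150,130),(290,145),(355,345),(235,365)]" | tail -14
```

```text
[0.56679997 0.20280418 0.14415542] [ 0.69691081  0.33795481 -0.61475012] 0.012771424489219078 [ 0.48110435  0.48980966  0.01176997  1.22601622 -0.59880241  1.80314521]
tip deck 33.191781577338226 -0.14150642688285672 82.59890810465058
[ 0.23351157 -0.77623845  0.58559903] deck angle -89.15443657715569 centroid 112.8352716110815 -2.5183306223338526 62.795889105156604 0.000730426331182038 606
110.0 41.0 99.0 89.0
114.0 34.0 60.0 93.0
112.0 24.0 90.0 90.0
113.0 22.0 39.0 92.0
112.0 12.0 64.0 90.0
113.0 2.0 89.0 91.0
115.0 -1.0 36.0 96.0
112.0 -9.0 57.0 89.0
112.0 -18.0 81.0 90.0
114.0 -22.0 23.0 97.0
110.0 -29.0 35.0 86.0
113.0 -39.0 56.0 91.0
45.0 -21.0 3.0 -6.0
```

View pics/top12.png

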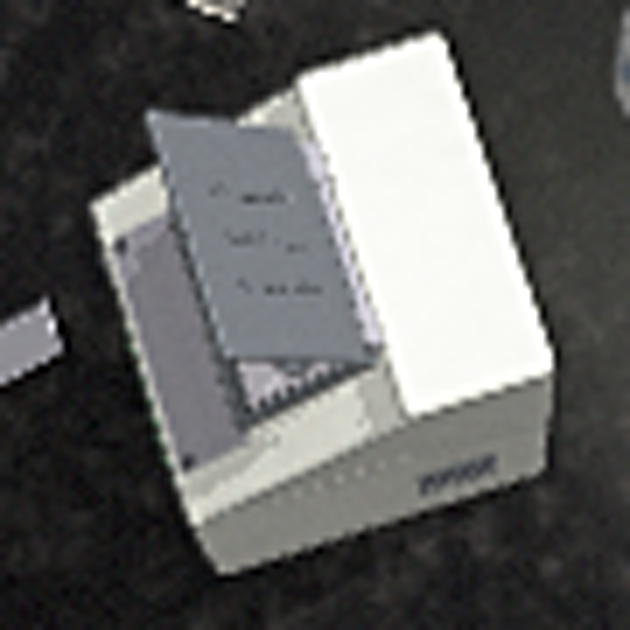

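Run:
```python
from h import *
o=r.get_obs();P0,R0=np.array(o["position"]),RI
v=Ro.from_matrix(RI@RG.T).as_rotvec()
R=lambda f:Ro.from_rotvec(v*f).as_matrix()@RG
for p,f in [((.50,.235,.22),1),((.43,.20,.27),1),((.40,.1,.27),.55),((.40,0,.26),.2),((.43,-.12,.24),0)]:
    rel(np.array(p),R(f),P0,R0)
```

```text
turn [0.0, -0.0, 0.0] shift [-55.0, -90.6, -2.1] deg 0.0 mm 106.0
turn [0.0, -0.0, 0.0] shift [-132.1, -123.7, -42.0] deg 0.0 mm 185.8
turn [0.255, -0.396, -0.125] shift [-189.3, -73.6, -113.6] deg 28.0 mm 232.7
turn [0.454, -0.705, -0.222] shift [-217.7, -10.4, -186.4] deg 49.7 mm 286.7
turn [0.568, -0.881, -0.278] shift [-223.0, 76.8, -276.1] deg 62.1 mm 363.1
```

apply_moves:
  plan:
    - [[0,0,0],[-27,-45,-1],5]
    - [[0,0,0],[-55,-90,-2],5]
    - [[0,0,0],[-90,-107,-20],5]
    - [[0,0,0],[-132,-124,-42],5]
    - [[0.08,-0.13,-0.04],[-150,-108,-65],5]
    - [[0.17,-0.26,-0.08],[-170,-92,-90],5]
    - [[0.255,-0.396,-0.125],[-189,-74,-114],5]
    - [[0.35,-0.55,-0.17],[-203,-42,-150],5]
    - [[0.454,-0.705,-0.222],[-218,-10,-186],5]
    - [[0.51,-0.79,-0.25],[-220,33,-231],5]
    - [[0.568,-0.881,-0.278],[-223,77,-276],5]
    - [[0.568,-0.881,-0.278],[-223,77,-276],5]
    - [[0.568,-0.881,-0.278],[-223,77,-276],5]
    - [[0.568,-0.881,-0.278],[-223,77,-276],5]
    - [[0.568,-0.881,-0.278],[-223,77,-276],5]
    - [[0.568,-0.881,-0.278],[-223,77,-276],5]
    - [[0.568,-0.881,-0.278],[-223,77,-276],5]
    - [[0.568,-0.881,-0.278],[-223,77,-276],5]

```text
clock: 17.8
position: [0.4299, -0.1191, 0.2404]
ee_rot: [[0.362, 0.001, -0.932], [0.932, -0.001, 0.362], [-0.0, -1.0, -0.001]]
ft_force: [-0.9, -0.2, -1.0]
grip_width: 0.0131
```

Run:
```python
from h import *
o=r.get_obs();print(o["position"],o["ee_rot"],o["joints"])
rel(np.array([.5371,-.1847,.15]),RG)
rel(np.array([.5371,-.1847,.024]),RG)
p,d=eyes.camera("side"); crop(p,180,60,380,230,4,"pics/s13.png")
```

```text
[ 0.42989566 -0.1190849   0.24041076] [[ 3.61982300e-01  1.16827973e-03 -9.32184236e-01]
 [ 9.32184915e-01 -7.92384892e-04  3.61981570e-01]
 [-3.15752973e-04 -9.99999004e-01 -1.37588205e-03]] [-4.58625989e-01  7.71058237e-02 -1.81780073e-01  1.31051208e+00
 -1.93284421e-04 -8.82327953e-02]
turn [0.001, 0.002, -0.0] shift [-22.3, 90.6, -123.6] deg 0.2 mm 154.8
turn [0.001, 0.002, -0.0] shift [-22.3, 216.6, -123.4] deg 0.2 mm 250.3
```

View pics/s13.png

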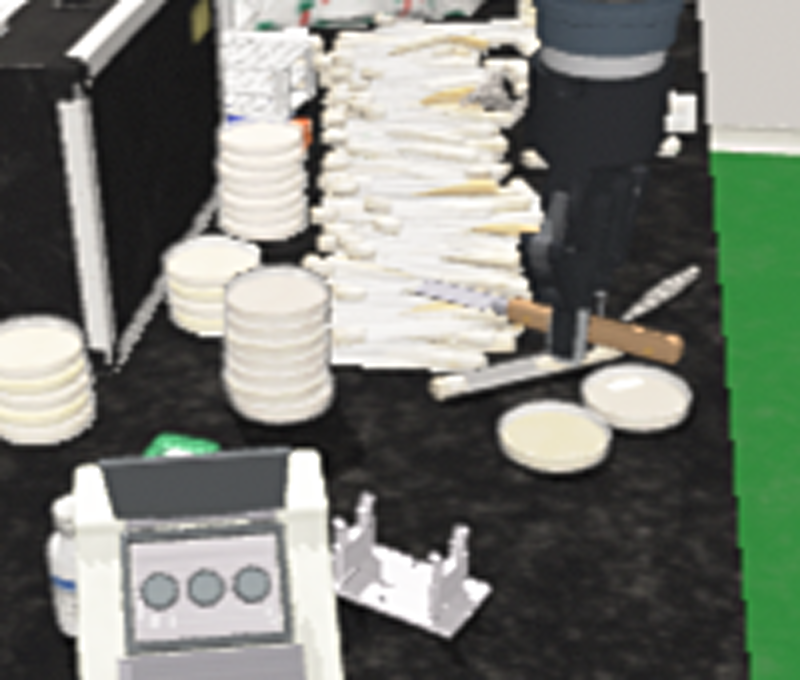

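apply_moves:
  plan:
    - [[0,0,0],[-5,10,-30],5]
    - [[0,0,0],[-11,25,-62],5]
    - [[0,0,0],[-17,45,-95],5]
    - [[0,0,0],[-22,65,-123],5]
    - [[0,0,0],[-22,90,-123],5]
    - [[0,0,0],[-22,115,-123],5]
    - [[0,0,0],[-22,140,-123],5]
    - [[0,0,0],[-22,160,-123],5]
    - [[0,0,0],[-22,170,-123],5]
    - [[0,0,0],[-22,170,-123],5]
    - [[0,0,0],[-22,170,-123],5]

```text
clock: 18.95
position: [0.5371, -0.1852, 0.0707]
ee_rot: [[0.363, 0.001, -0.932], [0.932, -0.001, 0.363], [-0.0, -1.0, -0.001]]
ft_force: [0.4, -0.1, -0.5]
grip_width: 0.0129
```

Run:
```python
from h import *
rel(np.array([.5371,-.1847,.024]),RG)
p,d=eyes.camera("side"); crop(p,230,110,330,230,5,"pics/s14.png")
```

```text
turn [0.001, 0.001, -0.0] shift [0.4, 46.7, 0.3] deg 0.1 mm 46.7
```

View pics/s14.png

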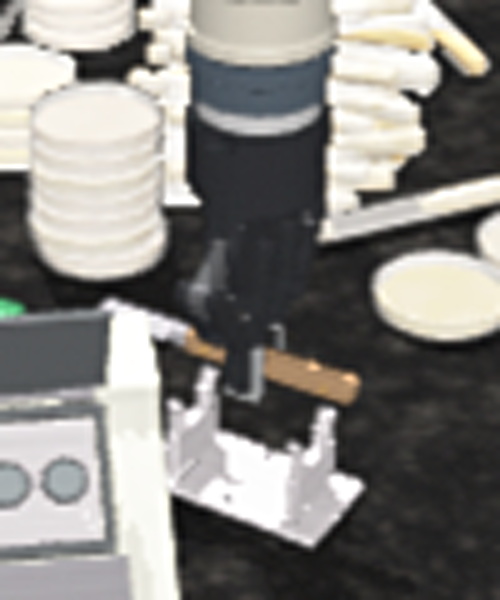

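apply_moves:
  plan:
    - [[0,0,0],[0,8,0],5]
    - [[0,0,0],[0,16,0],5]
    - [[0,0,0],[0,24,0],5]
    - [[0,0,0],[0,30,0],5]
    - [[0,0,0],[0,35,0],5]
    - [[0,0,0],[0,39,0],5]
    - [[0,0,0],[0,42,0],5]
    - [[0,0,0],[0,44,0],5]
    - [[0,0,0],[0,46,0],5]
    - [[0,0,0],[0,46,0],5]
    - [[0,0,0],[0,46,0],5]

```text
clock: 20.1
position: [0.5368, -0.1854, 0.0239]
ee_rot: [[0.363, 0.0, -0.932], [0.932, -0.0, 0.363], [-0.0, -1.0, -0.0]]
ft_force: [-0.1, 1.9, -0.8]
grip_width: 0.0128
```

Run:
```python
from h import *
rel(np.array([.5371,-.1847,.024]),RG)
p,d=eyes.camera("side"); crop(p,230,110,330,230,5,"pics/s15.png")
```

```text
turn [0.0, 0.001, -0.0] shift [0.8, -0.1, -0.1] deg 0.0 mm 0.8
```

View pics/s15.png

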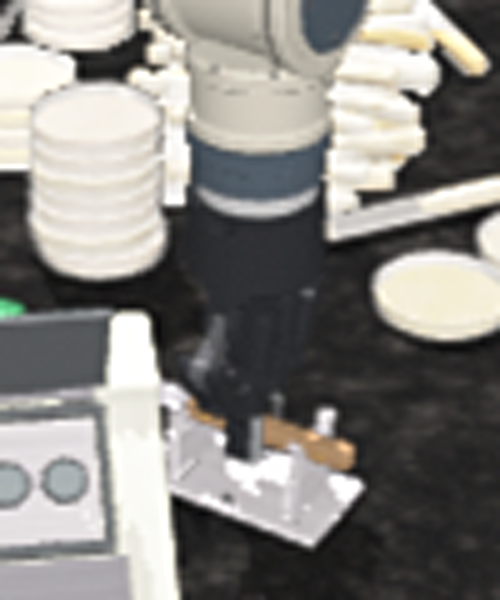

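apply_moves:
  plan:
    - [[0,0,0],[0,0,0],20]
    - [[0,0,0],[0,0,0],30]
    - [[0,0,0],[0,0,0],40]
    - [[0,0,0],[0,0,0],50]
    - [[0,0,0],[0,0,0],50]
    - [[0,0,0],[0,0,0],50]
    - [[0,0,0],[0,-10,0],50]
    - [[0,0,0],[0,-25,0],50]
    - [[0,0,0],[0,-45,0],50]
    - [[0,0,0],[0,-75,0],50]
    - [[0,0,0],[0,-110,0],50]
    - [[0,0,0],[0,-150,0],50]
    - [[0,0,0],[0,-190,60],50]
    - [[0,0,0],[0,-210,100],50]
    - [[0,0,0],[0,-210,140],50]
    - [[0,0,0],[0,-210,140],50]
    - [[0,0,0],[0,-210,140],50]
    - [[0,0,0],[0,-210,140],50]

```text
clock: 21.95
position: [0.4069, -0.1349, 0.2342]
ee_rot: [[0.363, 0.001, -0.932], [0.932, -0.001, 0.363], [-0.0, -1.0, -0.001]]
ft_force: [0.3, 0.2, -0.3]
grip_width: 0.0425
```

```bash
python3 - <<'E'
from h import *
p,d=eyes.camera("side"); crop(p,185,130,335,290,3.7,"pics/s16.png")
p,d=eyes.camera("top"); np.savez("pics/top16.npz",p=p,d=d); crop(p,190,100,370,280,3.3,"pics/t16.png")
print(r.get_obs()["position"],r.get_obs()["clock"])
E
python3 ang.py 16 "[(150,130),(290,145),(355,345),(235,365)]" | tail -13|head -1
```

```text
[ 0.40702597 -0.13491016  0.23345369] 22.05
110.0 40.0 100.0 89.0
```

View pics/s16.png

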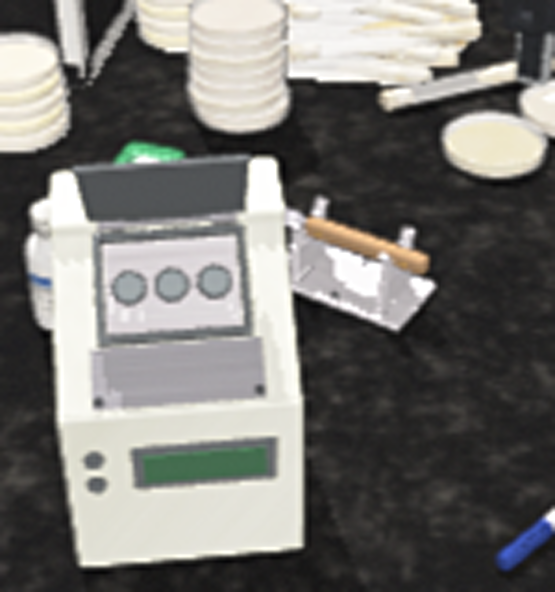

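View pics/t16.png

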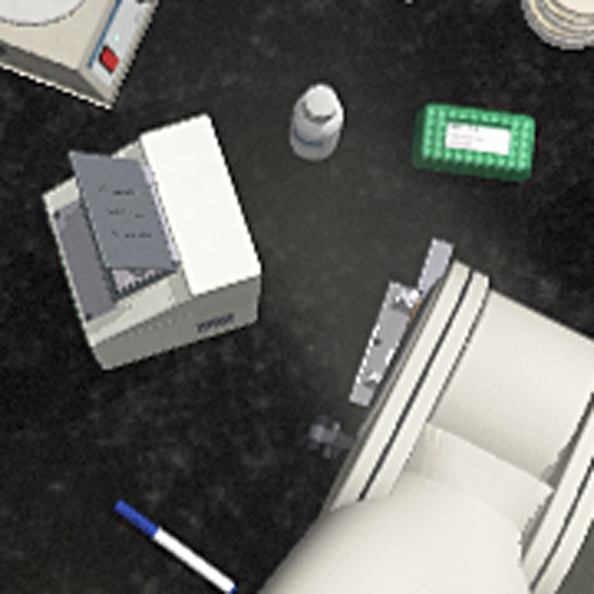

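The spatula lies in both forks (handle from (305,225) to (428,262) in the side crop). The cover stands open, and the bottle, pack and pen are where they were. The gripper is clear of everything.

Run:
```python
from h import *
print(job.finish_job())
```

```text
the job is handed in; nothing more can be done
None
```

The job is handed in at about 22 s of the 58 s allowed; `finish_job` gives no verdict.

- **Lever and open:** I slid the spatula blade under the cover's lower edge in line with the slope, to 35 mm up the deck. I then levered the cover up with the blade tip and drew back. Only the spatula touched the cover.
- **Cover angle:** the depth image put the cover at about 89° after I drew back. A rougher reading after the spatula was laid down, from a single point, was also 89°.
- **Spatula:** the last side picture shows it lying level in both forks of the rest, with the gripper open and about 0.2 m clear. The arm hid part of the rest in the last top picture, so the seating is confirmed by the side view only.
- **Bystanders:** the bottle, tip pack and pen look unmoved in the last pictures. I judged this by eye and did not measure it.
- **Forces:** every wrist reading I took was under about 7 N, and the highest was while gripping the spatula.

Single-pixel depth readings were noisy, by several mm at edges. I relied on plane fits and the projected blade-tip position, which agreed with the robot's own position to within about 2 mm.

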